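# Wind the folding bench leaf down

### The job

Lower the raised leaf of the folding side table. First throw the pawl's red weighted lever over to its release side, away from the crank handle, without forcing it; then press the crank handle down a little, just until the unloaded pawl drops out of the ratchet wheel, and keep holding the leaf's weight on the handle while you let the crank come back up slowly until the leaf lies level on its rest, never letting it fall. Leave the pawl out, let go, and do not knock the other things on the bench.

Things in the scene. Friction and masses are not known exactly. Their poses are not given: they have to be found in the camera images.
- stand: Fixed folding table. Origin: on the bench below the shaft, in the ratchet wheel's plane. x: from the shaft towards the leaf (away from the robot, within 0.3 rad), y: along the shaft, crank to leaf, z up. Shaft axis 140 mm up. In this frame (mm): wheel at y 0, radius 58; green cheek y 16 to 28, x -43 to 87, 215 high; crank arm y -32 to -22; leaf y 100 to 240, 210 long, raised over +x.
- crank (a joint): Crank, ratchet wheel and leaf are one rigid piece: this is the leaf's elevation, rad. 0 = level on its rest (stop), 1.45 = highest; starts at 0.4 to 1.1, held by the pawl (a tooth each 0.314). Pressing the handle down raises it. The leaf's weight pushes the handle up with 3 to 10 N when raised, 8 to 13 N near level; with neither pawl nor hand it falls.
- crank_grip (a point): Point on the axis of the yellow crank handle, for pressing from above. Handle: 28 mm thick bar along the stand's y, from y -32 to -144 mm (this point: y -102), on the -x side of the shaft. With e = 0.61 - crank joint this point is at stand x = -0.110 cos e, z = 0.140 + 0.110 sin e (m): it comes up as the leaf lowers.
- ball (a point): Centre of the red ball weight, 40 mm across, on the pawl's throw-over lever, 90 mm from the lever's pin. Pin: stand x 62 mm, 200 mm above the bench; ball plane y = -8 mm. It starts leaning to -x (handle side), which keeps the pawl in. Push it level towards +x; once past upright (ball beyond stand x 62 mm) it falls over by itself.
- toggle (a joint): Lean of the weighted lever relative to the pawl, rad: -0.6 = towards -x (hold, start), 0 = upright, 0.6 = fallen to the +x release side; swings freely between. On the release side its weight tries to lift the pawl, but the loaded tooth jams it until the crank raises the leaf by about 0.05 rad. Forcing it further at that stop could tear the pawl out and drop the leaf.
- pawl (a joint): Red pawl's angle, rad: 0 to 0.05 = nose in the wheel, 0.30 = fully out (stop). It turns on the pin named at ball. Once out, with the lever on its release side, it stays out.
- spray_can_c (a point): Bystander: blue spray can, 60 mm across, 190 mm tall; its centre.
- wrench_c (a point): Bystander: steel wrench, 190 mm long, lying flat; its middle.
- jar_c (a point): Bystander: clear jar, 56 mm across, 75 mm tall, standing on the table's base plate under the leaf (clear of it); its centre.
- tape_measure_c (a point): Bystander: orange tape measure, 75 x 36 x 68 mm high; its centre.
- hammer_c (a point): Bystander: hammer, 280 mm long, lying flat; its middle.
- offcut_c (a point): Bystander: wood offcut, 200 x 70 x 35 mm; its centre.
- tin_c (a point): Bystander: yellow tin, 90 mm across, 110 mm tall; its centre.

How it is judged:
On the way, in this order (a step that is already met when the one before it is completed fails the run):
1. the weighted lever lies on its release side while the pawl still holds the raised leaf (value of joint toggle above 0.4 rad and value of joint pawl below 0.12 rad and value of joint crank above 0.35 rad), for 0.2 s.
2. the crank has been pressed and the pawl is out of the wheel, with the leaf still raised (value of joint pawl above 0.22 rad and value of joint crank above 0.35 rad), for 0.1 s.
At the end, for the whole second after the job is handed in: The leaf lies level on its rest (crank joint under 0.04 rad) and still, the pawl is out (over 0.22 rad) with its weighted lever on the release side (toggle over 0.4 rad) (value of joint crank below 0.04 rad and value of joint pawl above 0.22 rad and value of joint toggle above 0.4 rad and velocity of joint crank between -0.05 and 0.05 rad/s); the robot touches nothing.
It fails at once if the leaf falls: it comes down faster than 1.6 rad/s (velocity of joint crank below -1.6 rad/s).
It fails at once if another thing on the bench is pushed more than 40 mm or knocked over (distance of any of spray_can_c, wrench_c, jar_c, tape_measure_c, hammer_c, offcut_c, tin_c from where it was at the start of the episode above 0.04 m).
It also fails if it takes over 54 s, if anything falls off the work surface, if the arm or the gripper's body presses on something with over 40 N, if the wrist force passes 120 N, or if a joint passes its speed limit or range.

### The arm

A 6-joint arm with a two-finger parallel gripper is mounted at the origin on the work surface. World frame = base frame: x ahead of the robot, y to its left, z up, the work surface at z = 0. Lengths are in m, angles in rad, forces in N, time in s.
With the tool pointing down it reaches from about 0.3 to 0.775 m from the base axis. Payload 14.6 kg.
Tool frame: the origin (TCP) lies on the mounting face of the last link; the fingertips stand 199 mm ahead of it and the grasp point (between the pads) lies 180 mm ahead of it; z points along the fingers, y is the direction in which the jaws open and shut (so a half turn about z gives the same grasp; the last joint's range is limited). The gripper opens to 94 mm and grips with 3 to 60 N. Pads are 16 mm wide; open, the fingers measure 119 mm over their backs; the gripper's body (75 mm by 177 mm) begins 78 mm behind the grasp point.
Start: joints at [1.072, 0.3, 1.521, -0, 1.321, -0.067], TCP at [0.23, 0.5, 0.405] pointing down, gripper open.
Joint ranges: [-3.03, 3.03], [-0.79, 2.21], [0.23, 2.52], [-1.04, 4.18], [0, 3.07], [-2.55, 2.55]. Speed limits (rad/s): [2.22, 2.22, 2.57, 3.14, 3.14, 3.14].

### API

Orientations are given as [roll, pitch, yaw] about the fixed x, y, z axes, in that order (R = Rz(yaw) Ry(pitch) Rx(roll)).
In Python, from station import sensors, vision, job gives the robot as it stands. The module is installed in compiled form; this text tells all that it offers.
- The arm moves only by the tool arm_command, never from a script. Its argument "plan" is one flat list of numbers, 5 for each row, row after row: the closure, from -1 (fully open) to 1 (shut), so that 0 is half open, then the shift along the world's x, y, z scaled (see below), then the turn about the world's z scaled (see below). A call has 1 to 20 rows; each row is the pose to reach, as a shift and turn from the pose commanded when the call began; what a row does not reach only later rows make up. The controller multiplies each number of a shift by 400 mm and each number of a turn by 120 degrees. A row lasts 1/10 s, in which the tool goes at most 50 mm and 8.59 degrees, less where a joint would pass 70% of its speed; a pose out of reach is approached as far as the arm can. A call with a number of a shift or a turn outside -1 to 1 is refused whole. A call with a gripper value outside its range is refused whole. The fingers move at their own pace and stop on an object; "newtons" is the grip in N (left out, the last holds). Time passes only in rows, so rows that repeat a pose let the fingers close. It gives the time, the measured TCP pose, the force and the opening at its end, in the units of the state.
- sensors.get_obs(): the state, without advancing time (a new reading comes with each control period).
- vision.camera(name): name is "scene" or "top" or "wrist"; returns the picture (480x640x3 uint8, blue, green, red); there is no depth.
- vision.camera_params(name): a dict with "intrinsics" (3x3 intrinsics, pixels), "rvec" (rotation vector, rad) and "tvec" (3), from world to camera coordinates, as OpenCV has them. Camera axes: x right, y down, z forward; pixel columns grow to the right and rows downward; lengths in m; the calibration is good to about 2 mm. A picture is of the moment at which its call begins: read the wrist's pose just before it. camera_params takes no time and is no camera call; for the wrist camera it gives the pose at the moment of the call.
- job.hand_in(): hands the job in, once; it reports no verdict.
Trained networks look in the newest picture that a camera, given by its name, has taken for a name from the list of things; names that differ only in an ending like _2 or _b are one class to them, and where a whole thing is asked for, a point or a joint stands for the part that bears it (a point fixed in the world has none). Each returns a list of dicts, best first, with "confidence" (0 to 1); they miss things now and then, are a little off and sometimes report something else, mostly with a low value. They report only what shows in the picture. A call takes as long as a camera call.
- vision.search_frame(name, camera): "at" ([row, column] in pixels, amid what is visible of it).
- vision.silhouettes(name, camera): "mask" (480x640 bool, what is visible of it) and "at" ([row, column] in pixels, amid what is visible of it).
- vision.pinpoint(name, camera): "at" ([row, column] in pixels: a listed point, or the origin of a listed thing).
The state is a dict: "time_s": time; "qpos": joint angles; "joint_vel": joint speeds; "tau": joint torques, N m; "ee_pos": TCP position; "eef_rot": TCP orientation; "force": force on the tool from outside, world axes, zero at the start; "moment": the same for the moment, N m; "grip_width": finger opening in m.
Only numpy, scipy, OpenCV 4.12 (cv2) and the standard library are available. Lean on these libraries where they do the work, as an engineer would, in place of code of your own. Each camera call takes 0.05 s, during which the arm holds its last target.

## Working session

There is one attempt and no reset: what is moved stays moved. The work goes in short steps, Python scripts to look and compute and a tool call to move; the robot and the scene stay as the last step left them, time stands still between calls to the robot, and variables do not carry over. Pictures are saved under pics/ and viewed, and the job is handed in when it is done.

Besides the shell and the picture viewer there is one more tool, called after "Emit:" as a command line: name --argument value ..., lists and objects as JSON in quotes. arm_command: Moves the arm, as the interface text tells. Its arguments: {"type":"object","properties":{"plan":{"type":"array"},"newtons":{"type":"number"}},"required":["plan"]}

```bash
mkdir -p pics; cat > h.py <<'E'
import numpy as np, cv2
from station import sensors, vision, job
def P(n):
    p=vision.camera_params(n);R=cv2.Rodrigues(np.array(p["rvec"],float))[0];return np.array(p["intrinsics"]),R,np.array(p["tvec"],float).ravel()
def proj(n,X,c=None):
    K,R,t=c or P(n);X=np.atleast_2d(X);q=(X@R.T+t)@K.T;return q[:,:2]/q[:,2:]
def ray(n,rc,c=None):
    K,R,t=c or P(n);d=R.T@np.linalg.solve(K,[rc[1],rc[0],1]);return -R.T@t,d/np.linalg.norm(d)
def atz(n,rc,z):
    o,d=ray(n,rc);return o+d*(z-o[2])/d[2]
def tri(l):
    A=np.zeros((3,3));b=np.zeros(3)
    for o,d in l:
        M=np.eye(3)-np.outer(d,d);A+=M;b+=M@o
    return np.linalg.solve(A,b)
E
python3 - <<'E'
from h import *
for n in ("scene","top"):
    im=vision.camera(n);cv2.imwrite(f"pics/{n}0.png",im)
for k in ("crank_grip","ball","stand"):
    L=[]
    for n in ("scene","top"):
        r=vision.pinpoint(k,n)
        print(k,n,[(np.round(x["at"],1),round(x["confidence"],2)) for x in r[:3]])
        if r:L.append(ray(n,r[0]["at"]))
    if len(L)==2:print(tri(L))
print(sensors.get_obs())
E
```

```text
crank_grip scene [(array([264.8, 292.5]), 0.73)]
crank_grip top [(array([240.3, 346.1]), 0.85)]
[ 0.51329034 -0.06186431  0.18002096]
ball scene [(array([230.6, 338.7]), 0.65)]
ball top [(array([211.6, 302. ]), 0.65)]
[0.59529789 0.07385575 0.26037434]
stand scene [(array([272.9, 334.9]), 0.71), (array([262.4, 291.4]), 0.45)]
stand top [(array([222.6, 305.7]), 0.58)]
[ 0.58535116  0.07356223 -0.01404799]
{'time_s': 0.4, 'qpos': array([ 1.07236524e+00,  2.99965278e-01,  1.52107369e+00, -1.00570312e-05,
        1.32068717e+00, -6.66157532e-02]), 'joint_vel': array([ 0.0010997 , -0.00013549, -0.00099689, -0.00069781,  0.00044569,
       -0.00036659]), 'tau': array([ 1.36351478e-04, -5.31180918e+01, -3.52609456e+01,  7.08195101e-02,
        2.18307367e-02, -7.33936133e-06]), 'ee_pos': array([0.2301916 , 0.49949856, 0.40457856]), 'eef_rot': array([-3.14145881e+00,  8.36410732e-07,  2.70977981e+00]), 'force': array([ 0.18145551, -0.01098016,  0.32072144]), 'moment': array([ 0.00475555, -0.01713532, -0.04405825]), 'grip_width': 0.09429260005634428}
```

View pics/scene0.png

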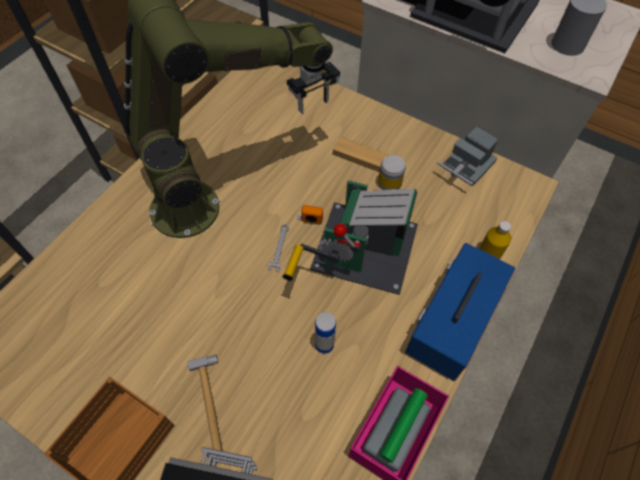

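View pics/top0.png

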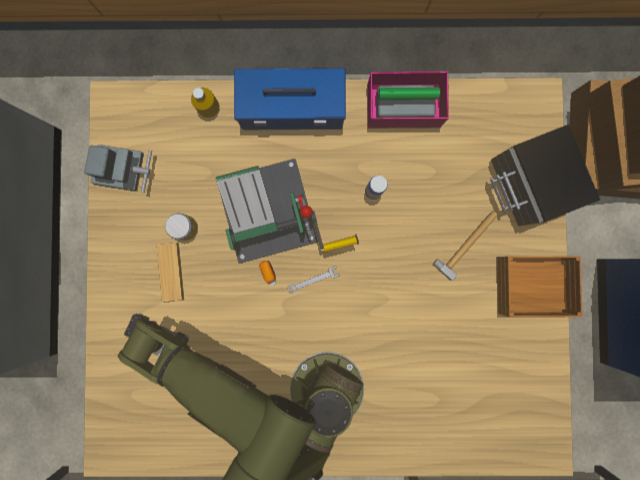

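```bash
python3 - <<'E'
from h import *
s=cv2.imread("pics/scene0.png");t=cv2.imread("pics/top0.png")
a=cv2.resize(s[170:300,260:420],None,fx=5,fy=4.6,interpolation=cv2.INTER_CUBIC)
a=cv2.resize(s[175:295,265:425],None,fx=5,fy=5,interpolation=cv2.INTER_CUBIC);cv2.imwrite("pics/sz.png",a)
a=cv2.resize(t[155:275,205:365],None,fx=5,fy=5,interpolation=cv2.INTER_CUBIC);cv2.imwrite("pics/tz.png",a)
for n,im in (("scene",s),("top",t)):
    h=cv2.cvtColor(im,cv2.COLOR_BGR2HSV)
    for k in ("ball","crank","crank_grip"):
        pass
    y=((h[...,0]>22)&(h[...,0]<34)&(h[...,1]>200)&(h[...,2]>90)).astype(np.uint8)
    r=(((h[...,0]<6)|(h[...,0]>174))&(h[...,1]>180)&(h[...,2]>90)).astype(np.uint8)
    for nm,m in (("y",y),("r",r)):
        N,_,st,ce=cv2.connectedComponentsWithStats(m)
        print(n,nm,[(list(st[i]),np.round(ce[i],1)) for i in range(1,N) if st[i][4]>15])
    for nm,X in (("base",[0,0,0]),):print(n,proj(n,X))
    K,R,tt=P(n);print(K[0],-R.T@tt)
E
```

```text
scene y [([np.int32(488), np.int32(228), np.int32(22), np.int32(20), np.int32(295)], array([498.3, 238.5])), ([np.int32(286), np.int32(246), np.int32(17), np.int32(30), np.int32(219)], array([293.5, 260.6]))]
scene r [([np.int32(334), np.int32(224), np.int32(12), np.int32(12), np.int32(109)], array([339.8, 229.2]))]
scene [[183.9940407  209.26503375]]
[528.402084     0.         319.80792657] [ 0.97710683 -0.6732636   1.56568319]
top y [([np.int32(192), np.int32(88), np.int32(22), np.int32(22), np.int32(250)], array([203.9, 100.6])), ([np.int32(324), np.int32(236), np.int32(33), np.int32(16), np.int32(233)], array([339.9, 243.4]))]
top r [([np.int32(298), np.int32(196), np.int32(14), np.int32(21), np.int32(120)], array([304.6, 209.2]))]
top [[326.61811855 388.58050404]]
[555.02554612   0.         315.45269317] [0.45190515 0.02218629 1.96287154]
```

View pics/sz.png

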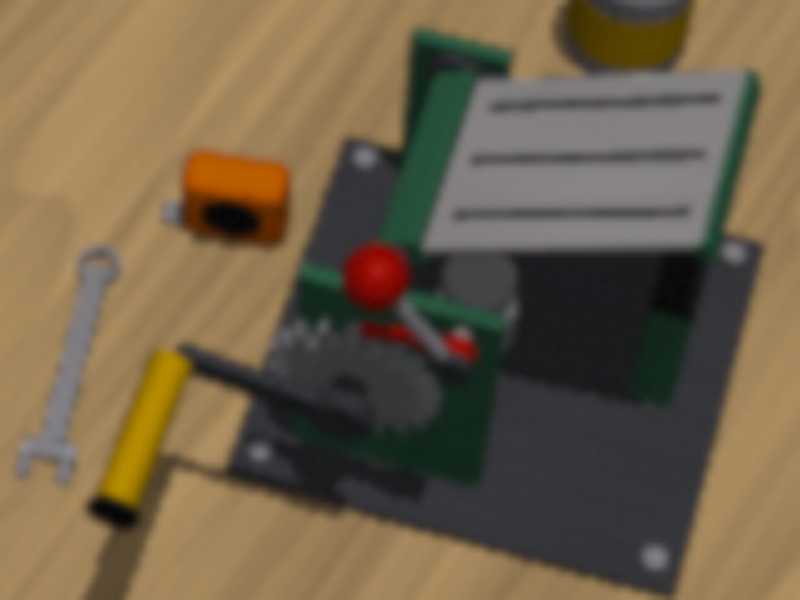

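View pics/tz.png

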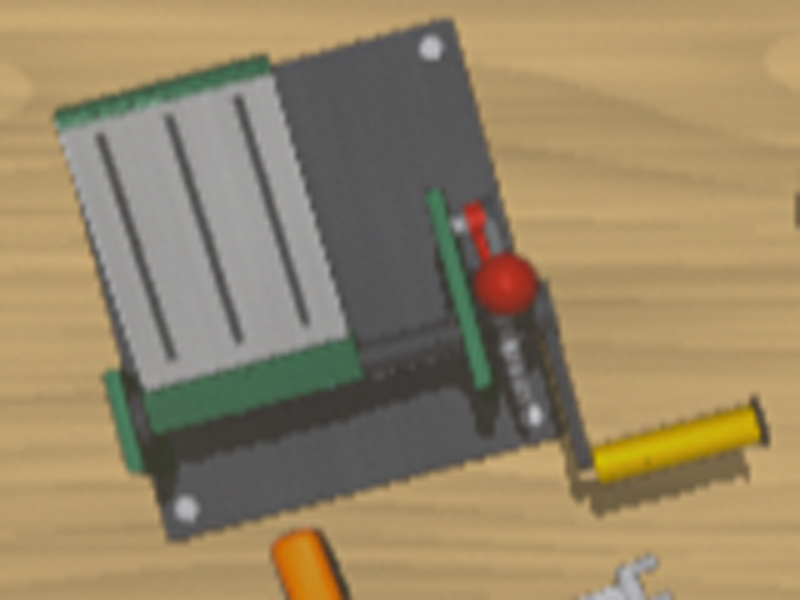

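```bash
cat >> h.py <<'E'
def W(p,X):
    x0,y0,a=p[:3];X=np.atleast_2d(X);c,s=np.cos(a),np.sin(a)
    return np.c_[x0+c*X[:,0]-s*X[:,1],y0+s*X[:,0]+c*X[:,1],X[:,2]]
def grip(crank,y): 
    e=.61-crank;return [-.11*np.cos(e),y,.14+.11*np.sin(e)]
def ballp(lean): return [.062+.09*np.sin(lean),-.008,.2+.09*np.cos(lean)]
E
python3 - <<'E'
from h import *
from scipy.optimize import least_squares
z=lambda o,p:np.array([o[0]+p[0]/5-.4,o[1]+p[1]/5-.4])
T,S=(205,155),(265,175)
obs={"top":[z(T,(506,285)),z(T,(595,466)),z(T,(762,420))],"scene":[z(S,(377,276)),z(S,(173,360)),z(S,(113,512))]}
CP={n:P(n) for n in obs}
pl={"top":z(T,(0,0))}
def f(p):
    X=W(p,[ballp(p[4]),grip(p[3],-.034),grip(p[3],-.144)]);
    return np.concatenate([(proj(n,X,CP[n])-np.array(obs[n])).ravel() for n in obs])
r=least_squares(f,[.57,.06,.22,.7,-.6]);p=r.x
print(np.round(p,4),np.round(r.fun,1));np.save("p.npy",p)
print("grip",W(p,grip(p[3],-.102)),"ball",W(p,ballp(p[4])),"pin",W(p,[.062,-.008,.2]))
print(tri([ray(n,obs[n][0][::-1]) for n in obs]))
# plate corners z
for c in ((450,20),(170,540)): print("plate",atz("top",z(T,c)[::-1],.01))
for k in ("spray_can_c","wrench_c","jar_c","tape_measure_c","hammer_c","offcut_c","tin_c"):
    L=[]
    for n in obs:
        vision.camera(n) if k=="spray_can_c" else 0
        q=vision.pinpoint(k,n)
        if q:L.append(ray(n,q[0]["at"]))
    if len(L)==2:print(k,np.round(tri(L),3))
    else: print(k,len(L))
# overlay
for n in obs:
    im=cv2.imread(f"pics/{n}0.png");o=T if n=="top" else S
    im=cv2.resize(im[o[1]:o[1]+120,o[0]:o[0]+160],None,fx=5,fy=5)
    e=p[3];L=.21
    pts=[ [.087,.016,.215],[-.043,.016,.215],[.087,.016,0.01],[0,-.03,.14],[.062,-.008,.2],[L*np.cos(e),.1,.14+L*np.sin(e)],[L*np.cos(e),.24,.14+L*np.sin(e)],grip(e,-.034),grip(e,-.144),ballp(p[4])]
    for u in proj(n,W(p,pts)): cv2.circle(im,tuple(int(v) for v in ((u-o+.4)*5)),5,(255,0,255),2)
    cv2.imwrite(f"pics/ov_{n}.png",im)
E
```

```text
[ 0.5843  0.0701  0.265   0.3842 -0.5862] [-0.6 -0.5 -0.  -0.5 -0.7 -0.4 -0.7  0.5 -0.9  0.1 -0.3 -0.1]
grip [[ 0.50756285 -0.05645863  0.16462504]] ball [[0.59819236 0.06553677 0.27497267]] pin [[0.64624484 0.07857743 0.2       ]]
[0.59809383 0.06476835 0.27819262]
plate [0.80799215 0.10907693 0.01      ]
plate [0.44057009 0.30710637 0.01      ]
spray_can_c [ 0.689 -0.16   0.082]
wrench_c [0.385 0.046 0.021]
jar_c 1
tape_measure_c [0.404 0.209 0.035]
hammer_c [ 0.515 -0.494  0.015]
offcut_c [0.404 0.538 0.023]
tin_c [0.566 0.491 0.084]
```

View pics/ov_top.png

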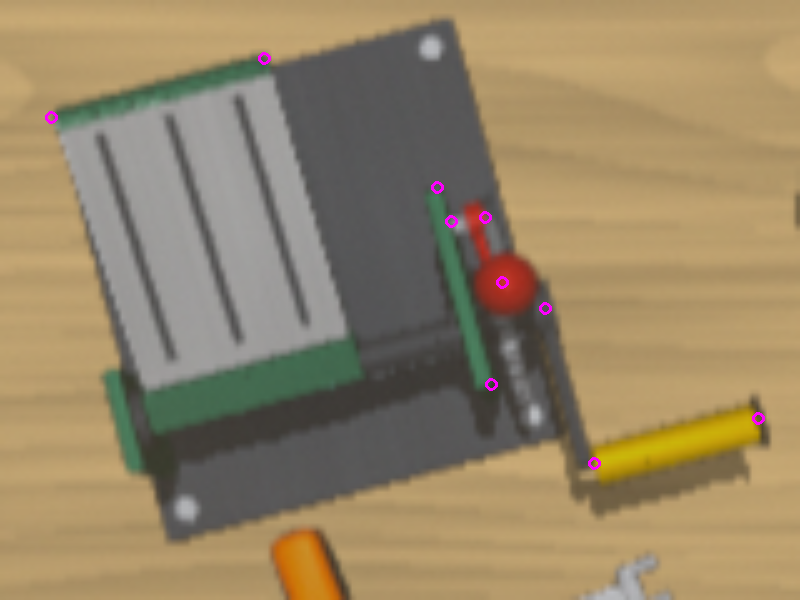

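View pics/ov_scene.png

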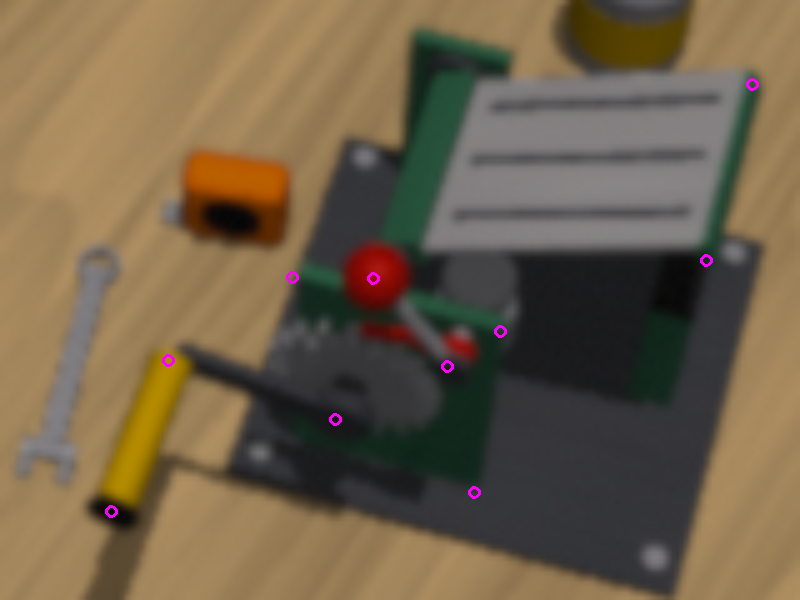

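```bash
python3 - <<'E'
from h import *
from scipy.optimize import least_squares
z=lambda o,p:np.array([o[0]+p[0]/5-.4,o[1]+p[1]/5-.4])
T,S=(205,155),(265,175)
obs={"top":[z(T,q) for q in ((506,285),(595,466),(762,420),(441,192),(494,388),(487,216))],"scene":[z(S,q) for q in((377,276),(173,360),(113,512),(503,322),(302,268),(463,347))]}
CP={n:P(n) for n in obs}
def f(p,off=True):
    X=W(p,[ballp(p[4]),grip(p[3],-.034),grip(p[3],-.144),[.087,.016,.215],[-.043,.016,.215],[.062,-.008,.2]]);
    r=[]
    for i,n in enumerate(obs):
        e=(proj(n,X,CP[n])+p[5+2*i:7+2*i]-np.array(obs[n])); e[3:]*=.7;r.append(e.ravel())
    return np.concatenate(r+[p[5:]*1])
r=least_squares(f,[.57,.06,.22,.7,-.6,0,0,0,0]);p=r.x
print(np.round(p,4));print(np.round(r.fun[:24],1).reshape(-1,6))
np.save("p.npy",p)
print("grip",W(p,grip(p[3],-.102)),"ball",W(p,ballp(p[4])),"pin",W(p,[.062,-.008,.2]))
E
```

```text
[ 0.5846  0.0724  0.2696  0.4614 -0.6089  0.927   0.2047  0.6556 -0.8306]
[[-0.3  0.1  0.4  0.  -0.5  0.1]
 [-0.5 -0.6 -0.1 -0.4 -0.2  0.3]
 [-0.1 -0.8 -0.2  0.1  0.6 -0.1]
 [ 0.4  0.3 -0.5  0.4 -1.3  1.7]]
grip [[ 0.50688117 -0.05490257  0.15628067]] ball [[0.59684333 0.06748271 0.27382525]] pin [[0.64646001 0.08119467 0.2       ]]
```

Emit:
arm_command --plan '[1,0,0,0.2,-0.05,1,0.1,-0.15,0.24,-0.1,1,0.3,-0.4,0.24,-0.2,1,0.5,-0.6,0.24,-0.3,1,0.7,-0.95,0.24,-0.415,1,0.7,-0.95,0.24,-0.415,1,0.7,-0.95,0.24,-0.415,1,0.7,-0.95,0.24,-0.415,1,0.7,-0.95,0.24,-0.415,1,0.7,-0.95,0.24,-0.415,1,0.7,-0.95,0.24,-0.415,1,0.7,-0.95,0.24,-0.415,1,0.7,-0.95,0.24,-0.415]' --newtons 40

```text
time_s: 2.5
ee_pos: [0.5103, 0.1192, 0.5005]
eef_rot: [-3.141, -0.0, 1.839]
force: [-0.9, 0.3, 0.7]
grip_width: 0.0005
```

Emit:
arm_command --plan '[1,0.07,-0.17,0,0,1,0.07,-0.17,0,0,1,0.07,-0.17,-0.125,0,1,0.07,-0.17,-0.125,0,1,0.07,-0.17,-0.125,0]'

```text
time_s: 3.0
ee_pos: [0.5379, 0.0526, 0.4516]
eef_rot: [-3.141, -0.0, 1.842]
force: [0.3, 0.8, 0.5]
grip_width: 0.0007
```

```bash
python3 - <<'E'
from h import *
for n in ("scene","top","wrist"):
    im=vision.camera(n);o=(205,155) if n=="top" else (265,145)
    if n!="wrist": im=cv2.resize(im[o[1]:o[1]+120,o[0]:o[0]+160],None,fx=5,fy=5,interpolation=cv2.INTER_CUBIC)
    cv2.imwrite(f"pics/b_{n}.png",im)
ob=sensors.get_obs();print(ob["ee_pos"],ob["force"])
p=np.load("p.npy");print(W(p,ballp(p[4])))
print("tip in scene", proj("scene",ob["ee_pos"]-[0,0,.199]))
E
python3 -c "
import cv2,numpy as np
a=cv2.imread('pics/b_scene.png');b=cv2.imread('pics/b_wrist.png')
cv2.imwrite('pics/b_w.png',b)"
```

```text
[0.53803597 0.05233688 0.45293036] [ 0.30233818  0.12255984 -0.46135573]
[[0.59684333 0.06748271 0.27382525]]
tip in scene [[319.28539813 228.09763207]]
```

View pics/b_scene.png

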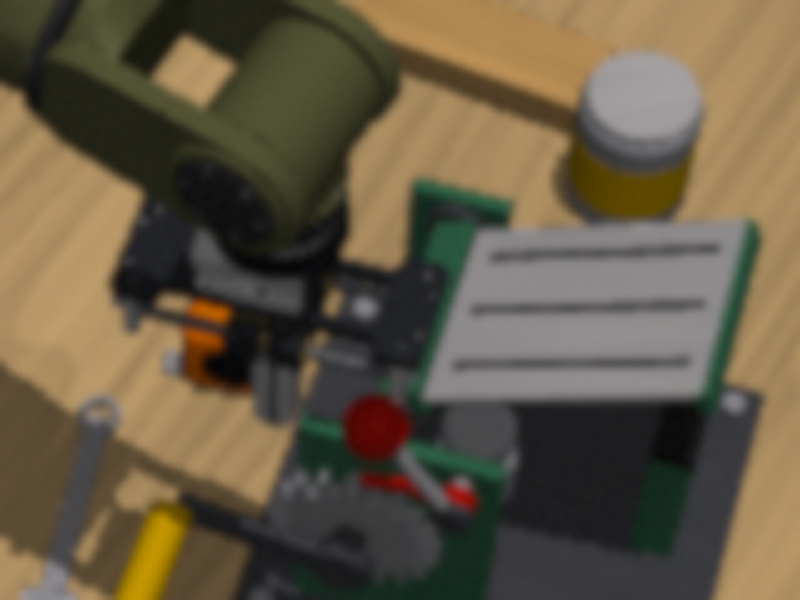

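View pics/b_wrist.png

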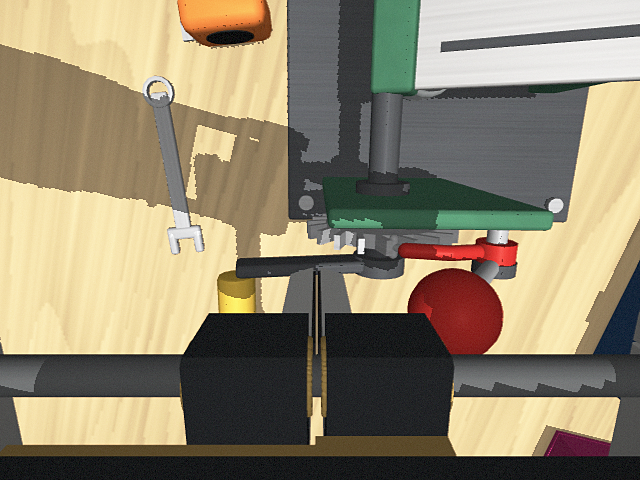

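```bash
python3 - <<'E'
from h import *
ob=sensors.get_obs();c=P("wrist")
p=np.load("p.npy");B=W(p,ballp(p[4]))[0]
print(proj("wrist",[ob["ee_pos"]-[0,0,.199],ob["ee_pos"]-[0,0,.178],B],c))
o,d=ray("wrist",(314,455));t=(.274-o[2])/d[2];X=o+d*t;print(X,B)
for q in (X,B,ob["ee_pos"]):
    v=q[:2]-p[:2];a=p[2];print("stand",v@[np.cos(a),np.sin(a)],v@[-np.sin(a),np.cos(a)])
E
```

```text
[[315.57945537 285.30815114]
 [315.65995602 302.69351216]
 [453.88938687 303.83823192]]
[0.59891417 0.06312511 0.274     ] [0.59684333 0.06748271 0.27382525]
stand 0.011358742249694895 -0.012751776272869194
stand 0.010523474953070808 -0.00800000000000001
stand -0.05019361728677629 -0.0069339066399453485
```

Emit:
arm_command --plan '[1,0.048,0.008,0,0,1,0.065,0.013,0,0,1,0.082,0.017,0,0,1,0.1,0.022,0,0,1,0.118,0.027,0,0,1,0.135,0.032,0,0,1,0.152,0.037,0,0,1,0.17,0.042,0,0,1,0.17,0.042,0,0]'

```text
time_s: 4.05
ee_pos: [0.6069, 0.0685, 0.4503]
eef_rot: [-3.141, -0.0, 1.841]
force: [-0.1, 0.2, 0.4]
grip_width: 0.0007
```

```bash
cat > look.py <<'E'
import sys
from h import *
t=sys.argv[1]
for n in ("scene","wrist"):
    im=vision.camera(n)
    if n!="wrist": im=cv2.resize(im[165:285,265:425],None,fx=4,fy=4,interpolation=cv2.INTER_CUBIC)
    else: im=cv2.resize(im,(600,450))
    cv2.imwrite(f"pics/{t}_{n}.png",im)
ob=sensors.get_obs();print(ob["time_s"],ob["ee_pos"],ob["force"],ob["grip_width"])
E
python3 look.py c
```

```text
4.15 [0.60627376 0.06834456 0.45037622] [-0.1824046   0.41239067 -1.1211747 ] 0.0006140359553766375
```

View pics/c_scene.png

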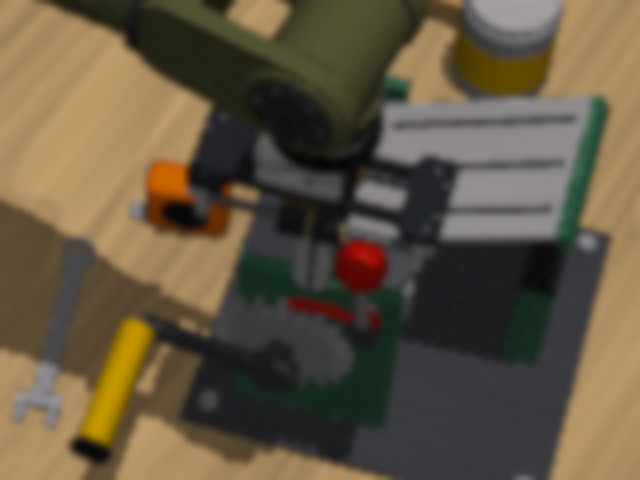

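View pics/c_wrist.png

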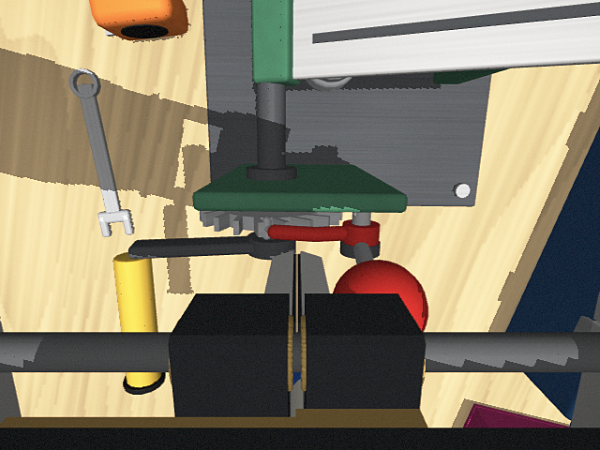

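The ball at (360,265) in the crop is nearly upright and touching the finger. I'll push a little further.

Emit:
arm_command --plan '[1,0.014,0.004,0,0,1,0.028,0.008,0,0,1,0.042,0.012,0,0,1,0.042,0.012,0,0,1,0.042,0.012,0,0,1,0.042,0.012,0,0]'

```text
time_s: 4.75
ee_pos: [0.6229, 0.0731, 0.4506]
eef_rot: [-3.142, 0.0, 1.841]
force: [0.4, 0.2, -0.5]
grip_width: 0.0003
```

```bash
python3 look.py d
```

```text
4.85 [0.62286738 0.07305824 0.45073013] [-0.4733369   0.7771168   0.61545863] 0.0005991813587251382
```

View pics/d_scene.png

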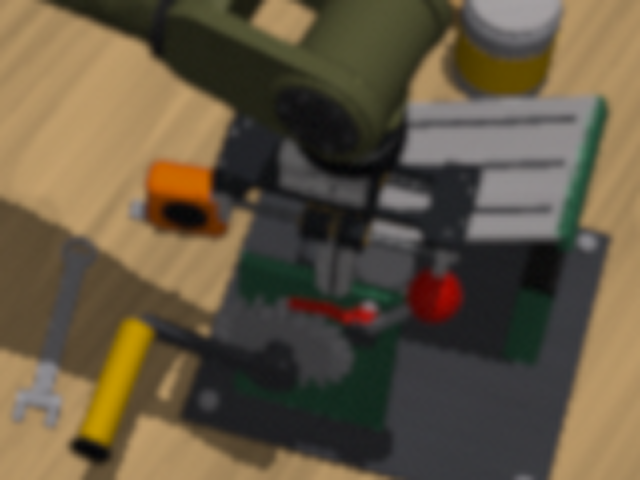

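View pics/d_wrist.png

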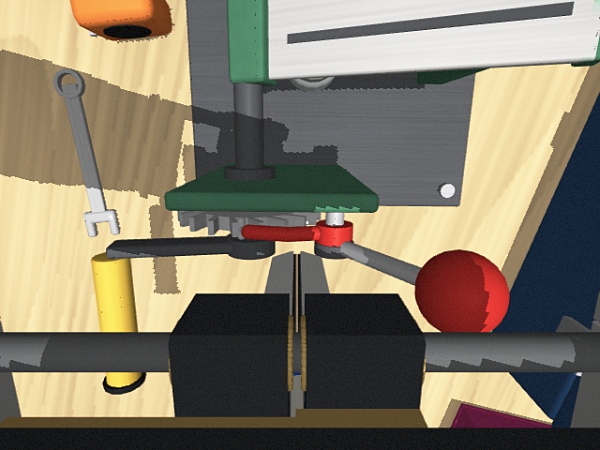

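Emit:
arm_command --plan '[1,-0.05,-0.02,0.12,0,1,-0.15,-0.15,0.12,0,-1,-0.29,-0.32,0.12,0,-1,-0.29,-0.32,0.12,0,-1,-0.29,-0.32,0.12,0,-1,-0.29,-0.32,0.12,0,-1,-0.29,-0.32,0.12,0,-1,-0.29,-0.32,0.12,0]'

```text
time_s: 5.65
ee_pos: [0.5077, -0.054, 0.4983]
eef_rot: [-3.141, -0.0, 1.842]
force: [-0.3, 0.3, 0.3]
grip_width: 0.0448
```

```bash
python3 look.py e; python3 - <<'E'
from h import *
import numpy as np
p=np.load("p.npy");
for e in (.40,.43,.46):
  X=W(p,[grip(e,-.034),grip(e,-.102),grip(e,-.144)]);print(X[1],proj("wrist",X)*[.9375,.9375])
ob=sensors.get_obs();print(proj("wrist",ob["ee_pos"]-[0,0,.199])*.9375)
E
```

```text
5.75 [ 0.50758289 -0.05412248  0.49825189] [-0.52057123 -1.28290245 -0.38819631] 0.05280409716724423
[ 0.50804273 -0.05458157  0.16293059] [[297.41099469 133.53677181]
 [297.30389653 212.7852952 ]
 [297.24295193 257.88195829]]
[ 0.50742643 -0.05475189  0.15969325] [[296.64742507 133.52210856]
 [296.57927737 212.00689181]
 [296.54046668 256.70464105]]
[ 0.506904   -0.05489626  0.15643819] [[296.01305901 133.50776126]
 [295.9767647  211.23931406]
 [295.95607849 255.5429776 ]]
[[297.2089747  267.83443186]]
```

View pics/e_wrist.png

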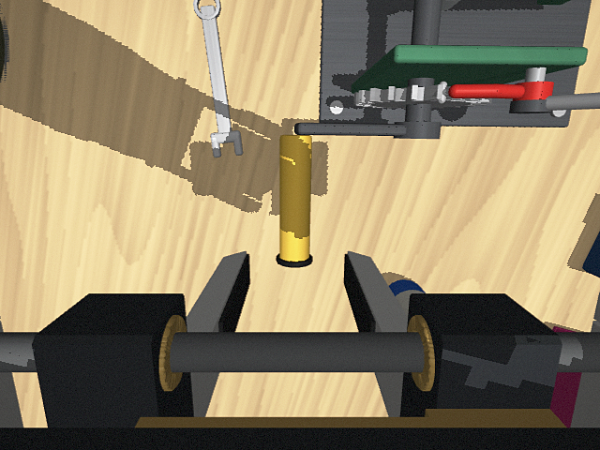

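View pics/e_scene.png

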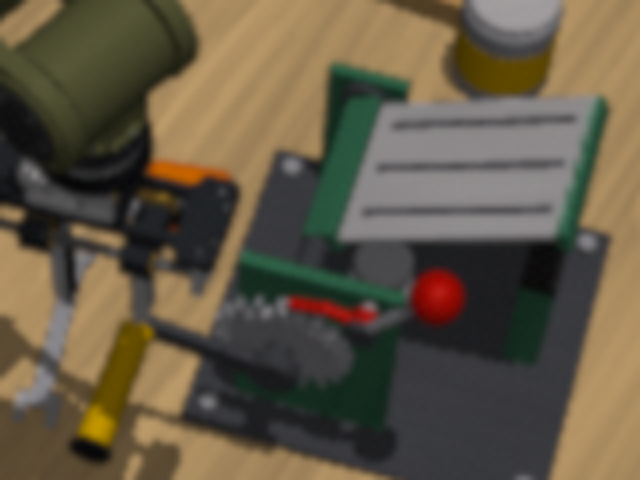

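Emit:
arm_command --plan '[-1,0,0,0,0,-1,0,0,0,0,-1,0,0,0,0,-1,0,0,-0.05,0,-1,0,0,-0.13,0,-1,0,0,-0.21,0,-1,0,0,-0.29,0,-1,0,0,-0.35,0,-1,0,0,-0.39,0,-1,0,0,-0.39,0,-1,0,0,-0.39,0]'

```text
time_s: 6.85
ee_pos: [0.5072, -0.0549, 0.3433]
eef_rot: [3.141, 0.0, 1.841]
force: [0.1, 0.0, 0.4]
grip_width: 0.0938
```

```bash
python3 look.py f
```

```text
6.95 [ 0.50716423 -0.05490516  0.34381943] [-0.40349626  0.52794196 -0.80659067] 0.09419437743465464
```

View pics/f_wrist.png

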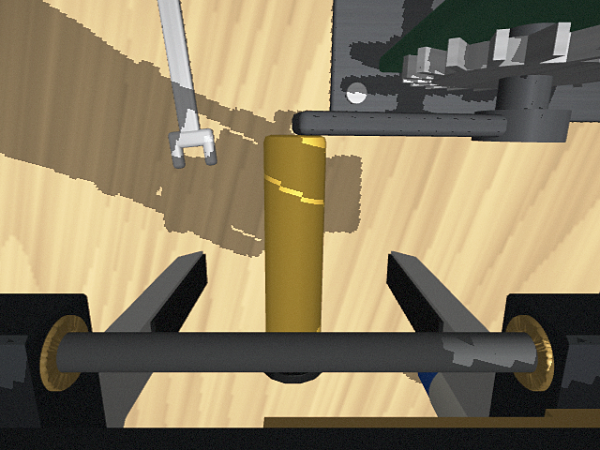

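View pics/f_scene.png

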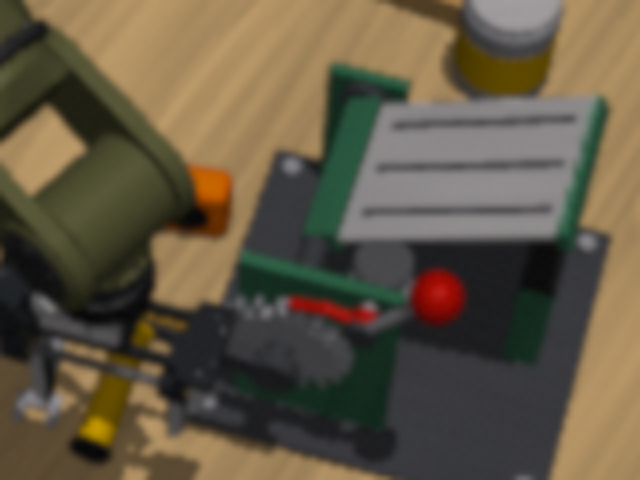

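Emit:
arm_command --plan '[1,0,0,0,0,1,0,0,0,0,1,0,0,0,0,1,0,0,0,0,1,0,0,0,0,1,0,0,0,0,1,0,0,0,0,1,0,0,0,0,1,0,0,0,0,1,0,0,0,0]' --newtons 40

```text
time_s: 7.95
ee_pos: [0.5065, -0.0551, 0.3423]
eef_rot: [-3.138, -0.0, 1.841]
force: [-8.2, -1.7, 2.8]
grip_width: 0.0272
```

Emit:
arm_command --plan '[1,0,0,-0.005,0,1,-0.001,0,-0.01,0,1,-0.002,0,-0.015,0,1,-0.002,0,-0.018,0,1,-0.002,0,-0.018,0,1,-0.002,0,-0.018,0]'

```text
time_s: 8.55
ee_pos: [0.5056, -0.0553, 0.3359]
eef_rot: [-3.139, 0.0, 1.84]
force: [-13.7, -4.4, 11.3]
grip_width: 0.027
```

```bash
python3 look.py g
```

```text
8.65 [ 0.50557824 -0.05525095  0.33586617] [-14.42278698  -3.41872064  11.18830758] 0.027065016602822463
```

View pics/g_scene.png

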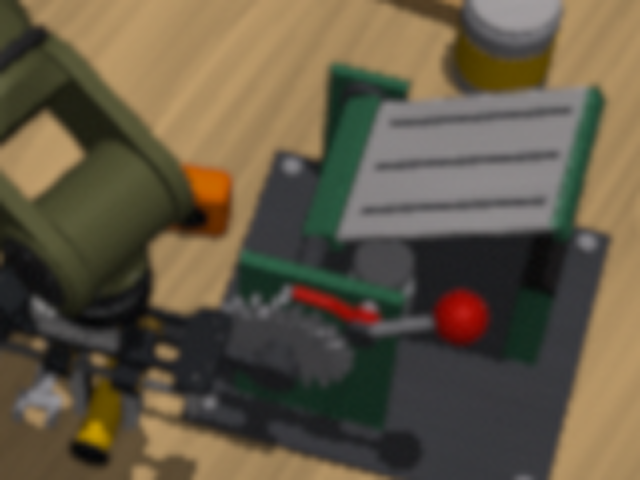

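View pics/g_wrist.png

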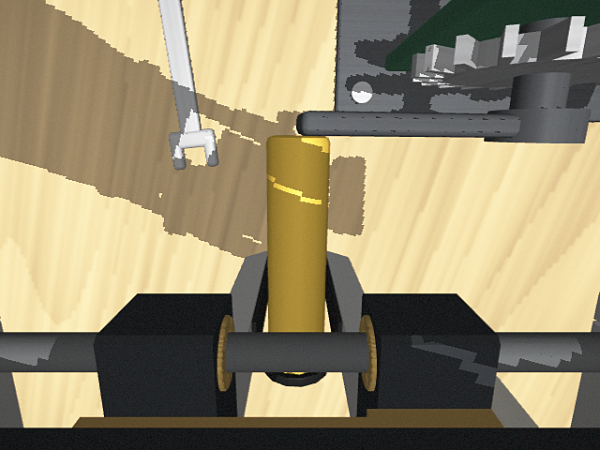

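```bash
python3 - <<'E'
from h import *
p=np.load("p.npy")
for l in (.6,.65,.8,.85,.9): print(l,proj("scene",W(p,ballp(l)))+p[7:9])
print("obs", 265+437/4-.4,165+297/4-.4, 265+462/4-.4,165+317/4-.4)
for e in (.5,.47,.43,.35,.3,.25,.2,.15,.1,.05,0,-.03):
    x,_,z=grip(e,0);x0,_,z0=grip(.5,0);d=x-x0;print(e,np.round([d*np.cos(p[2])/.4,d*np.sin(p[2])/.4,(z-z0)/.4],4))
E
```

```text
0.6 [[374.17172104 237.65462192]]
0.65 [[375.31356816 238.45038014]]
0.8 [[378.39882949 240.94171855]]
0.85 [[379.30494977 241.79883088]]
0.9 [[380.14601271 242.66520838]]
obs 373.85 238.85 380.1 243.85
0.5 [0. 0. 0.]
0.47 [0.001  0.0003 0.0082]
0.43 [0.0027 0.0007 0.019 ]
0.35 [0.0073 0.002  0.0405]
0.3 [0.011  0.003  0.0537]
0.25 [0.0154 0.0043 0.0667]
0.2 [0.0204 0.0056 0.0794]
0.15 [0.026  0.0072 0.0919]
0.1 [0.0321 0.0089 0.1041]
0.05 [0.0389 0.0107 0.1159]
0 [0.0462 0.0128 0.1273]
-0.03 [0.0509 0.0141 0.134 ]
```

Emit:
arm_command --plan '[1,0,0,0.008,0,1,0.001,0,0.017,0,1,0.002,0.001,0.026,0,1,0.004,0.001,0.035,0,1,0.007,0.002,0.044,0,1,0.01,0.003,0.053,0,1,0.013,0.0035,0.062,0,1,0.017,0.004,0.071,0,1,0.02,0.005,0.08,0,1,0.02,0.005,0.08,0,1,0.02,0.005,0.08,0]'

```text
time_s: 9.75
ee_pos: [0.5131, -0.0534, 0.3676]
eef_rot: [-3.135, -0.0, 1.84]
force: [-21.8, -4.4, 13.2]
grip_width: 0.0271
```

```bash
python3 look.py i
```

```text
9.85 [ 0.51314182 -0.05335861  0.36757183] [-21.79466341  -5.69922087  12.40322582] 0.027413127980871567
```

View pics/i_scene.png

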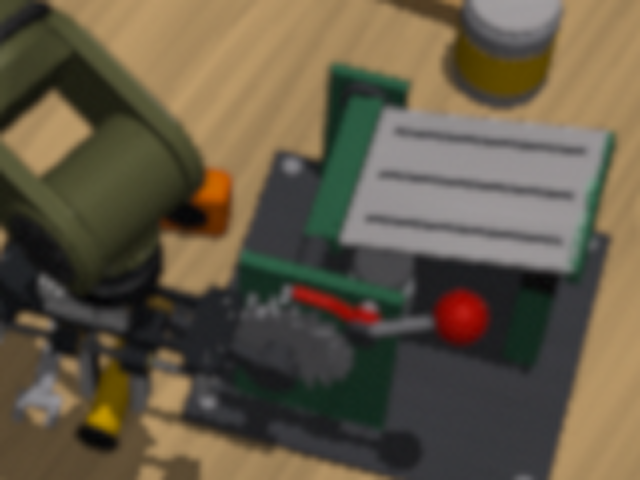

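View pics/i_wrist.png

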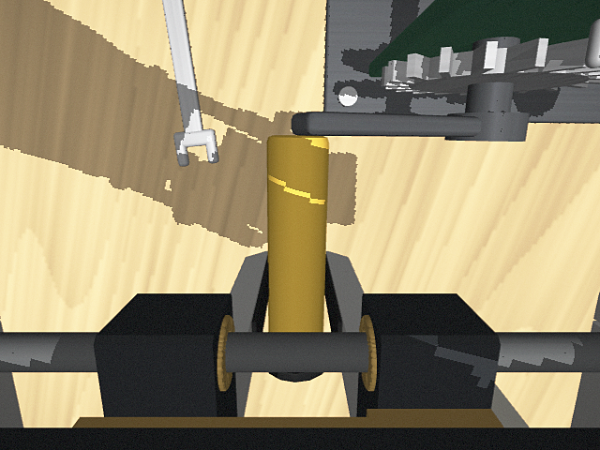

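Emit:
arm_command --plan '[1,-0.003,0,0.006,0,1,0,0,0.014,0,1,0.003,0.001,0.022,0,1,0.007,0.002,0.03,0,1,0.011,0.003,0.037,0,1,0.015,0.004,0.043,0,1,0.017,0.005,0.046,0,1,0.017,0.005,0.046,0,1,0.017,0.005,0.046,0]'

```text
time_s: 10.75
ee_pos: [0.5206, -0.0511, 0.3866]
eef_rot: [-3.139, 0.0, 1.841]
force: [-14.3, -5.4, 11.1]
grip_width: 0.0273
```

```bash
python3 look.py j
```

```text
10.85 [ 0.5205775  -0.05113248  0.38656225] [-14.22668575  -4.73487871  11.737996  ] 0.027244547030179332
```

View pics/j_scene.png

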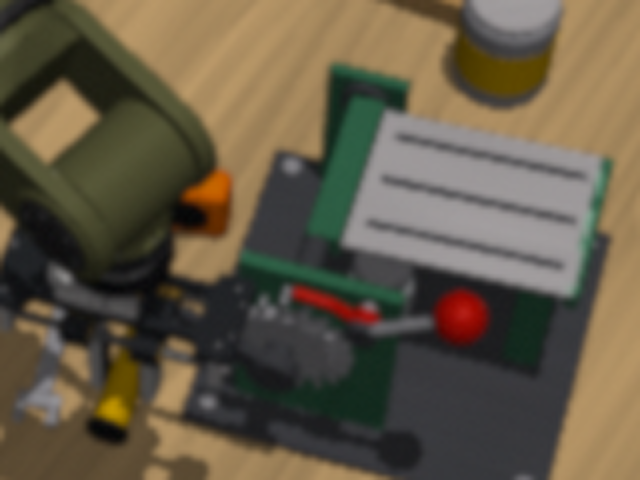

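Emit:
arm_command --plan '[1,0.002,0.0005,0.004,0,1,0.004,0.001,0.008,0,1,0.004,0.001,0.008,0,1,0.004,0.001,0.008,0]'

```text
time_s: 11.25
ee_pos: [0.5222, -0.0507, 0.3898]
eef_rot: [-3.139, 0.0, 1.841]
force: [-11.3, -4.6, 11.8]
grip_width: 0.0269
```

Emit:
arm_command --plan '[1,0.002,0.0005,0.004,0,1,0.003,0.001,0.006,0,1,0.003,0.001,0.006,0,1,0.003,0.001,0.006,0]'

```text
time_s: 11.65
ee_pos: [0.5235, -0.0503, 0.3922]
eef_rot: [-3.14, 0.001, 1.841]
force: [-12.3, -5.0, 10.3]
grip_width: 0.027
```

Emit:
arm_command --plan '[1,0.002,0.0005,0.004,0,1,0.003,0.001,0.006,0,1,0.003,0.001,0.006,0,1,0.003,0.001,0.006,0]'

```text
time_s: 12.05
ee_pos: [0.5245, -0.0502, 0.3931]
eef_rot: [-3.137, -0.0, 1.84]
force: [-12.7, -8.3, -1.6]
grip_width: 0.0269
```

```bash
python3 look.py k; python3 - <<'E'
from h import *
p=np.load("p.npy")
for e in (0,.03,.06,.1):
    c,s=np.cos(e),np.sin(e)
    X=[[.21*c,y,.14+.21*s] for y in (.1,.24)]
    print(e,(proj("scene",W(p,X))+p[7:9]-[265,165]+.4)*4)
E
```

```text
12.15 [ 0.5244792  -0.05016291  0.39310869] [-12.78068668  -7.7746859   -2.21424059] 0.027213600600177957
0 [[572.87028233 301.05711167]
 [607.30978293 162.88655276]]
0.03 [[573.96773097 296.86194437]
 [608.46939878 158.43361946]]
0.06 [[574.83587289 292.58386968]
 [609.40871898 153.9020146 ]]
0.1 [[575.63145239 286.75657652]
 [610.31340333 147.74379582]]
```

View pics/k_scene.png

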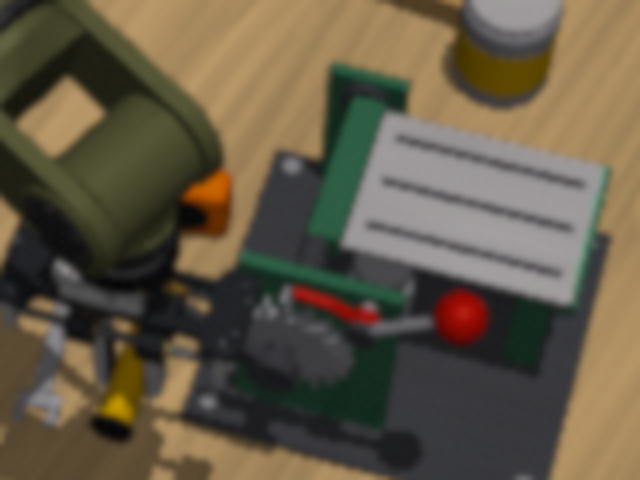

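View pics/k_wrist.png

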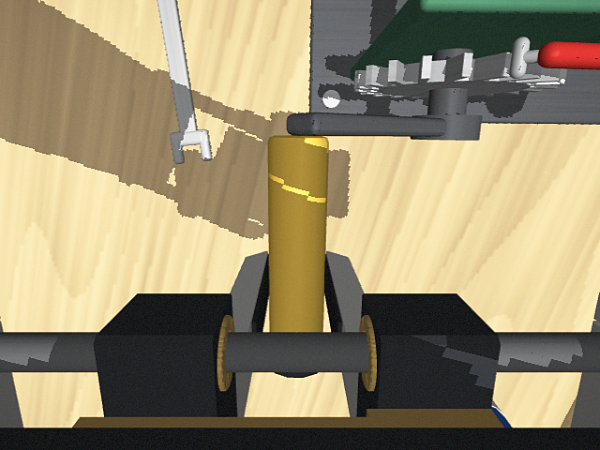

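Emit:
arm_command --plan '[-1,0,0,0,0,-1,0,0,0,0,-1,0,0,0,0,-1,0,0,0,0,-1,0,0,0,0,-1,0,0,0,0,-1,0,0,0,0,-1,0,0,0,0,-1,0,0,0,0,-1,0,0,0.05,0,-1,0,0,0.12,0,-1,0,0,0.22,0,-1,0,0,0.3,0,-1,0,0,0.3,0,-1,0,0,0.3,0]'

```text
time_s: 13.65
ee_pos: [0.5249, -0.0497, 0.5137]
eef_rot: [3.141, 0.0, 1.841]
force: [0.2, 1.3, 0.1]
grip_width: 0.0938
```

```bash
python3 look.py l
```

```text
13.75 [ 0.52507165 -0.04971485  0.5124457 ] [-0.93074127 -0.03434123 -0.10220117] 0.09380922563592514
```

View pics/l_scene.png

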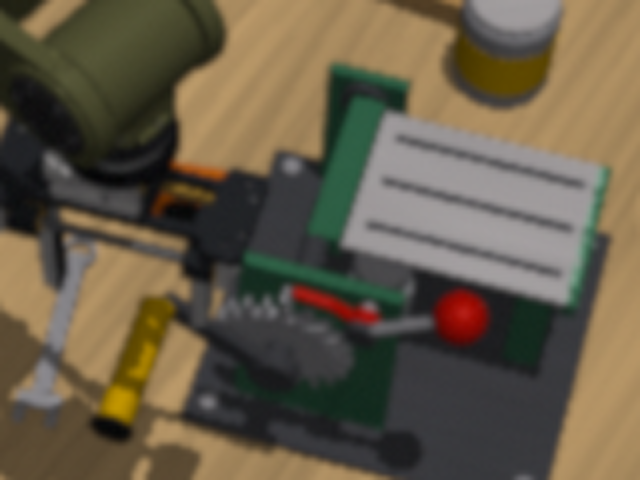

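View pics/l_wrist.png

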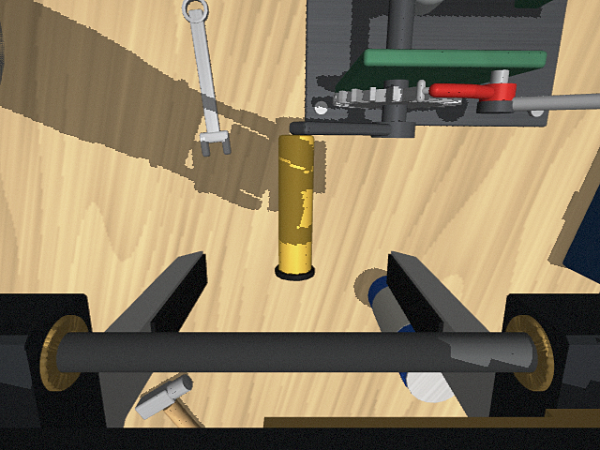

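The leaf is unchanged after release, with its tip corner at (573,303) against the predicted (573,301) for level. The ball is at (462,317), so the pawl is out. The gripper is clear of everything.

```bash
python3 -c "
from station import job
print(job.hand_in())"
```

```text
the job is handed in; nothing more can be done
None
```

The leaf was lowered onto its rest under control and the job is handed in; the hand-in gave no verdict. It took about 14 s of the 54 s allowed.

- **Lever:** I pushed the ball level past upright with the closed fingers, and it fell over to the release side by itself. The pawl still held the leaf raised at that point.
- **Pawl:** I gripped the crank handle at 40 N, instead of only pressing on it from above, and pressed it down about 6 mm. The pawl then dropped out: the ball sits where a total lean of about 0.9 rad puts it, which matches the pawl fully out.
- **Lowering:** I let the handle up in small steps while it carried about 11 N. At the end that load dropped to about -2 N, which means the leaf had reached its stop. I then opened the gripper and backed off 120 mm.

**Last checks:**
- The leaf did not move when I let go, and its outer corner was within about 0.5 pixel of the position predicted for level.
- The lever and pawl stayed out, and the force on the tool was near zero.
- The bystanders in the last pictures (wrench, tin, spray can, hammer, and the tape measure behind the gripper) looked undisturbed. I did not re-measure them, and the offcut and jar were not properly in view.

**Disagreements:**
- The first pose fit was about 2 pixels off on the stand's features in the scene camera, so I refitted with more points. That left the crank's starting angle uncertain, between 0.38 and 0.46 rad.
- The handle also rose about 5 mm further than I predicted before the leaf reached its stop, so I judged that moment by force and picture rather than by distance.

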